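# Weigh two cast pinions against each other and fit the sound one on the gearmotor

## Task

One of these two look-alike cast pinions has blow-holes inside and is lighter. Set them down gently, one on each pan of the balance, let go and let the beam settle; then fit the heavier one on the gearmotor's upright square shaft: lower it on lightly, turn it until the square bore drops over the shaft, and press it fully home on the shaft's collar without forcing it. Leave the lighter one standing on the balance, and do not disturb the other things on the bench.

Things in the scene. Friction and masses are not known exactly. Their poses are not given: they have to be found in the camera images.
- pinion_a_mid (a point): One of two cast-iron pinions of the same look, 0.35 to 0.48 kg: a toothed wheel 68 mm across and 22 mm high, on it a square boss 32 x 32 mm, 28 mm high, to grip by; 50 mm in all, boss up. The point is its centre, 25 mm above the underside; z up its axis, x and y square to the boss faces. In the underside a blind bore 18.5 x 18.5 mm, 21 mm deep, on the axis, its sides parallel to the boss's.
- pinion_b_mid (a point): The other pinion, same shape and axes; the point is its centre, 25 mm above the underside. Either of the two may be the heavier, by 50 g or more.
- beam (a joint): Beam of the equal-arm balance, rad: 0 level, positive with the left pan down and the right one up, negative with the right pan down; rubber stops at +0.08 and -0.08. It tips in a second or two, damped, against a very weak return; 50 g of difference takes it to the stop. Each pan moves 0.115 m per rad, 9 mm up or down at the stops.
- pan_left: The balance's left pan (towards +y), a flat round plate 116 mm across, 5 mm thick, that stays level and rises and falls with the beam. The point is the centre of its top, 92 mm above the bench when level. Press on it with no more than 15 N. The pan centres are 230 mm apart; between them stands the scale plate, up to 120 mm above the bench.
- pan_right: The balance's right pan (towards -y), the same as the left; the point is the centre of its top.
- seat (a point): Where the pinion must sit on the right-angle gearmotor: on the axis of the upright shaft, at the top of its steel collar (40 mm across, 88 mm above the bench). x and y are the gearbox's: they do not tell how the square shaft is turned, which may be any angle. The gearbox keeps the shaft from turning.
- shaft_top (a point): Top of the shaft's square, on its axis, 18 mm above the collar: 16 x 16 mm, the top 3 mm tapered to 11 x 11. Out of line by over 9 degrees, the pinion stands 14 to 17 mm above the collar, lower the nearer to line; in line (a quarter turn at most) it goes freely to 6 mm above it, then two ramped spring catches grip and it takes a push rising to 5 to 12 N; over 20 N is forcing it.
- carton_tall: Red carton of screws, 50 x 70 x 95 mm, standing; origin under its centre. Bystander.
- carton_back: Another red carton of screws, 50 x 70 x 95 mm, standing; origin under its centre. Bystander.
- wrench: Open-ended spanner 150 mm long lying flat, along its x; origin under its middle. Bystander.
- screw_jar: Glass jar with a steel cap, 60 mm in diameter, 85 mm high; origin under its centre. Bystander.
- hammer: Hammer 260 mm long lying on the bench, along its x; origin under its middle. Bystander.
- battery: Power-tool battery pack, 75 x 115 x 63 mm; origin under its centre. Bystander.
- offcut: Flat wooden offcut, 45 x 75 x 18 mm; origin under its centre. Bystander.
There are look-alikes about, which are no part of the job. What is shaped like the part that bears pinion_b_mid but pink or turquoise is not meant.

How it is judged (in metres and radians):
On the way:
1. both pinions stand on the balance, one on each pan, let go of, and the beam has come to rest tipped to the heavier side (((contact force between pinion_a and pan_left above 2 N and horizontal distance between pinion_a_mid and pan_left below 0.058 m and angle between each of pinion_a_mid, pinion_b_mid's own z axis and vertical below 0.1 rad and contact force between pinion_b and pan_right above 2 N and horizontal distance between pinion_b_mid and pan_right below 0.058 m) or (contact force between pinion_b and pan_left above 2 N and horizontal distance between pinion_b_mid and pan_left below 0.058 m and angle between each of pinion_b_mid, pinion_a_mid's own z axis and vertical below 0.1 rad and contact force between pinion_a and pan_right above 2 N and horizontal distance between pinion_a_mid and pan_right below 0.058 m)) and (value of joint beam above 0.05 rad or value of joint beam below -0.05 rad) and velocity of joint beam between -0.05 and 0.05 rad/s and contact force between the arm and pinion_a below 0.1 N and contact force between the arm and pinion_b below 0.1 N and contact force between the arm and pan_left below 0.1 N and contact force between the arm and pan_right below 0.1 N), for 0.3 s.
At the end, for the whole second after the job is handed in: The heavier pinion sits on the gearmotor's shaft, on its axis within 3 mm, upright within 0.06 rad, its underside no more than 2 mm above the collar; the lighter one stands upright on a pan of the balance; both at rest and released (((horizontal distance between pinion_a_mid and seat below 0.003 m and z of pinion_a_mid in the frame of seat between 0.022 and 0.027 m and angle between pinion_a_mid's own z axis and vertical below 0.06 rad and contact force between pinion_b and pan_left between 2 and 3.9 N and horizontal distance between pinion_b_mid and pan_left below 0.058 m and angle between pinion_b_mid's own z axis and vertical below 0.1 rad) or (horizontal distance between pinion_a_mid and seat below 0.003 m and z of pinion_a_mid in the frame of seat between 0.022 and 0.027 m and angle between pinion_a_mid's own z axis and vertical below 0.06 rad and contact force between pinion_b and pan_right between 2 and 3.9 N and horizontal distance between pinion_b_mid and pan_right below 0.058 m and angle between pinion_b_mid's own z axis and vertical below 0.1 rad) or (horizontal distance between pinion_b_mid and seat below 0.003 m and z of pinion_b_mid in the frame of seat between 0.022 and 0.027 m and angle between pinion_b_mid's own z axis and vertical below 0.06 rad and contact force between pinion_a and pan_left between 2 and 3.9 N and horizontal distance between pinion_a_mid and pan_left below 0.058 m and angle between pinion_a_mid's own z axis and vertical below 0.1 rad) or (horizontal distance between pinion_b_mid and seat below 0.003 m and z of pinion_b_mid in the frame of seat between 0.022 and 0.027 m and angle between pinion_b_mid's own z axis and vertical below 0.06 rad and contact force between pinion_a and pan_right between 2 and 3.9 N and horizontal distance between pinion_a_mid and pan_right below 0.058 m and angle between pinion_a_mid's own z axis and vertical below 0.1 rad)) and linear speed of each of pinion_a, pinion_b below 0.02 m/s); the robot touches nothing.
It fails at once if a pinion or the gripper presses on a pan with more than 20 N (contact force between any of pinion_a, pinion_b, the arm and pan_left above 20 N or contact force between any of pinion_a, pinion_b, the arm and pan_right above 20 N).
It fails at once if a pinion is forced onto the gearmotor with more than 60 N in all, side pressures included (contact force between any of pinion_a, pinion_b and gearmotor above 60 N).
It fails at once if a bystander is pushed more than 30 mm from its place (distance of any of carton_tall, carton_back, wrench, screw_jar, hammer, battery, offcut from where it was at the start of the episode above 0.03 m).
It also fails if it takes over 72 s, if anything falls off the work surface, if the arm or the gripper's body presses on something with over 40 N, if the wrist force passes 120 N, or if a joint passes its speed limit or range.

## Robot

A 6-joint arm with a two-finger parallel gripper is mounted at the origin on the work surface. World frame = base frame: x ahead of the robot, y to its left, z up, the work surface at z = 0. Lengths are in mm, angles in rad, forces in N, time in s.
With the tool pointing down it reaches from about 275 to 750 mm from the base axis. Payload 10.2 kg.
Tool frame: the origin (TCP) lies on the centre line of the jaws, within the pads' length; the fingertips stand 17 mm ahead of it and the grasp point (between the pads) lies 2 mm behind it (ctrl.tip_extent is the distance from the TCP to the fingertips, in mm); z points along the fingers, y is the line along which they close (so a half turn about z gives the same grasp; the last joint's range is limited). The gripper opens to 85 mm and grips with 20 to 120 N. Pads are 22 mm wide; open, the fingers measure 114 mm over their backs; the gripper's body (76 mm by 85 mm) begins 54 mm behind the grasp point. The pads swing forward as they close: fully open they stand 13 mm farther back than shut.
Start: joints at [0.937, 0.313, 1.498, -0, 1.331, -0.223], TCP at [209.668, 481.322, 248.294] pointing down, gripper open.
Joint ranges: [-2.94, 2.94], [-0.97, 2.17], [0.19, 2.56], [-1.23, 4.37], [0.02, 3.11], [-2.88, 2.88]. Speed limits (rad/s): [2.39, 2.39, 3.01, 3.14, 3.14, 3.14].

## Interface

Orientations are given as a unit quaternion [w, x, y, z].
In Python, from rig import sensors, capture, ctrl, cut_out, place_of gives the robot as it stands.
- The arm moves only by the shell command python3 -m jog 'ROWS' [FORCE]. ROWS is JSON, a list of rows, each a list of 3 entries, a list of its own where there are three numbers: the shift along the world's x, y, z in mm, then the turn, a rotation vector about the world's x, y, z in degrees, then the closure, from 0 (fully open) to 1 (shut). A call has exactly 8 rows; each row is the pose to reach, as a shift and turn from the pose commanded when the call began; what a row does not reach only later rows make up. A row lasts 1/12 s, in which the tool goes at most 41.7 mm and 7.16 degrees, less where a joint would pass 70% of its speed; a pose out of reach is approached as far as the arm can. A call with a gripper value outside its range is refused whole. The fingers move at their own pace and stop on an object; FORCE is the grip in N (left out, the last holds). Time passes only in rows, so rows that repeat a pose let the fingers close, or fill a call up. It gives the time, the measured TCP pose, the force and the opening at its end, in the units of the state.
- sensors.sense(): the state, without advancing time (a new reading comes with each control period).
- capture(name): name is "side" or "top" or "wrist"; returns a dict with "color" (420x560x3 uint8, blue, green, red), "z_map" (420x560 float32, mm along the optical axis (not along the pixel's ray), 0 where there is no reading), "camera_matrix" (3x3 intrinsics, pixels), "R" (3x3) and "t" (3): a world point X has camera coordinates R X + t. Camera axes: x right, y down, z forward; pixel columns grow to the right and rows downward; lengths in mm; the calibration is good to about 2 mm. A picture is of the moment at which its call begins.
- ctrl.finish_job(): hands the job in, once; it reports no verdict.
Trained networks look in a picture, given as the dict that the camera call returned (one of the last four; its "shot" number tells which), for a name from the list of things; names that differ only in an ending like _2 or _b are one class to them, and where a whole thing is asked for, a point or a joint stands for the part that bears it (a point fixed in the world has none). Each returns a list of dicts, best first, with "p" (0 to 1); they miss things now and then, are a little off and sometimes report something else, mostly with a low value. They report only what shows in the picture. A call takes as long as a camera call. They do not tell look-alikes from the thing itself.
- cut_out(picture, query): "region" (420x560 bool, what is visible of it) and "box" ([left, top, right, bottom] in pixels, round what is visible of it).
- place_of(picture, query): "centre" ([row, column] in pixels: a listed point, or the origin of a listed thing).
The state is a dict: "time_s": time; "joints": joint angles; "dq": joint speeds; "tau": joint torques, N m; "eef_pos": TCP position; "ee_rot": TCP orientation; "force": force on the tool from outside, world axes, zero at the start; "wrist_torque": the same for the moment, N m; "grip_width": opening from 0.0 (shut) to 1.0 (fully open).
Only numpy, scipy, OpenCV 4.12 (cv2) and the standard library are available. Lean on these libraries where they do the work, as an engineer would, in place of code of your own. Each camera call takes 0.05 s, during which the arm holds its last target. There are 200 camera calls.

## Working session

There is one attempt and no reset: what is moved stays moved. The work goes in short steps, Python scripts to look and compute and a shell command to move; the robot and the scene stay as the last step left them, time stands still between calls to the robot, and variables do not carry over. Pictures are saved under pics/ and viewed, on a budget of 10 in all, crops included, one or two more only if the job needs it, and the job is handed in when it is done.

```bash
ls; mkdir -p pics; cat > h.py <<'E'
import numpy as np, cv2
from rig import sensors, capture, ctrl, cut_out, place_of
def px2w(c,row,col,z=None,depth=None):
    K,R,t=c["camera_matrix"],np.array(c["R"]),np.array(c["t"])
    ray=np.linalg.inv(K)@[col,row,1.]
    o=-R.T@t; d=R.T@ray
    if z is not None: return o+d*((z-o[2])/d[2])
    return o+d*depth
def cloud(c):
    K,R,t=c["camera_matrix"],np.array(c["R"]),np.array(c["t"])
    h,w=c["z_map"].shape; u,v=np.meshgrid(np.arange(w),np.arange(h))
    r=np.stack([u,v,np.ones_like(u)],-1)@np.linalg.inv(K).T
    return (r*c["z_map"][...,None]-t)@R
E
python3 - <<'E'
from h import *
s=sensors.sense(); print({k:np.round(v,3).tolist() for k,v in s.items()})
for n in ["top","side"]:
    c=capture(n); cv2.imwrite(f"pics/{n}0.png",c["color"]); P=cloud(c)
    print(n,np.round(-np.array(c["R"]).T@c["t"]),np.round(c["camera_matrix"][0,0]))
    for q in ["pinion_a_mid","pan_left","pan_right","seat","shaft_top","carton_tall","wrench","screw_jar","hammer","battery","offcut"]:
        for r in place_of(c,q)[:5]:
            a=np.array(r["centre"]); i=np.clip(a.round().astype(int),0,[419,559])
            print(q,round(r["p"],2),a.round(1),P[i[0],i[1]].round())
E
```

```text
pics
{'time_s': 0.0, 'joints': [0.937, 0.313, 1.498, -0.0, 1.331, -0.223], 'dq': [-0.001, 0.001, 0.001, -0.0, -0.001, -0.0], 'tau': [0.0, -41.227, -25.974, -0.0, 0.004, 0.0], 'eef_pos': [209.526, 481.117, 247.745], 'ee_rot': [-0.0, 0.204, 0.979, -0.001], 'force': [-0.746, -1.363, -0.098], 'wrist_torque': [-0.001, -0.004, 0.01], 'grip_width': 1.003}
top [ 364.   -5. 1232.] 416.0
pinion_a_mid 0.84 [263.4 183.7] [448. 250.  55.]
pinion_a_mid 0.4 [271.7 154.1] [424. 344.  16.]
pinion_a_mid 0.32 [187.  200.3] [658. 208.  93.]
pan_left 0.93 [187.6 199.8] [656. 208.  91.]
pan_left 0.24 [188. 410.] [ 667. -395.   65.]
pan_right 0.73 [195.  285.3] [637. -32.  93.]
seat 0.79 [237.9 367.1] [ 515. -255.  106.]
shaft_top 0.68 [237.  364.8] [ 517. -250.  107.]
carton_tall 0.86 [228.8 137.7] [539. 376.  84.]
wrench 0.9 [266.4 246.6] [444.  76.   4.]
wrench 0.22 [190.6 409.6] [ 658. -394.   64.]
screw_jar 0.21 [194.2 285.4] [640. -32.  90.]
hammer 0.91 [149.9 318.5] [ 795. -134.   25.]
hammer 0.63 [266.7 186.1] [437. 245.  48.]
battery 0.83 [192.6 407.4] [ 656. -391.   46.]
offcut 0.96 [269.6 153.4] [430. 346.  18.]
side [495. 799. 875.] 445.0
pinion_a_mid 0.75 [316.8 328.5] [449. 263.  46.]
pan_left 0.9 [271.8 238.7] [652. 202.  90.]
pan_right 0.8 [200.4 259.5] [642. -35.  90.]
seat 0.92 [151.9 313.2] [ 520. -245.  101.]
shaft_top 0.62 [147.4 315.1] [ 517. -329.   59.]
carton_tall 0.96 [382.4 267.2] [556. 438.  83.]
wrench 0.6 [263.1 329.7] [449.  83.   9.]
screw_jar 0.96 [170.6 263.1] [ 667. -242.   17.]
hammer 0.64 [191.8 209.8] [ 801. -120.   24.]
battery 0.83 [143.8 263.8] [ 669. -287.   85.]
offcut 0.55 [366.1 335.2] [428. 357.  17.]
```

View pics/top0.png

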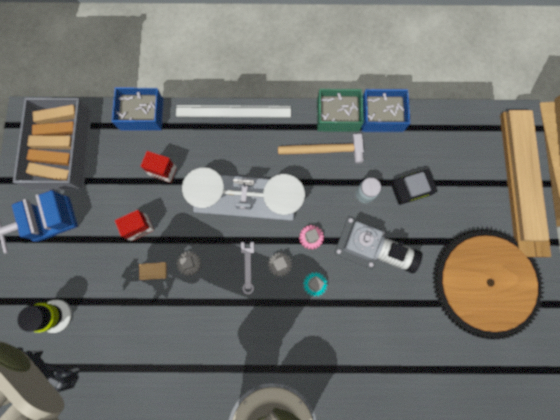

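View pics/side0.png

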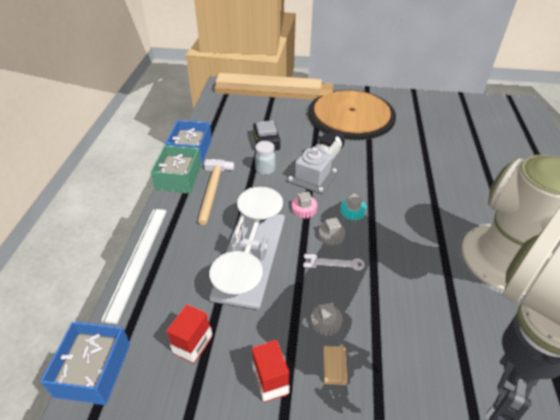

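Top view: candidates are grey pinions at (188,262) and (280,264); pink (312,237) and turquoise (316,285) are look-alikes and are ruled out by colour. Pans are at (204,188) and (284,193), and the shaft is at (368,239). Now coarse positions and a close wrist check.

```bash
cat >> h.py <<'E'
def topfit(P,xy,zlo,zhi,r=40):
    m=(np.hypot(P[...,0]-xy[0],P[...,1]-xy[1])<r)&(P[...,2]>zlo)&(P[...,2]<zhi)
    Q=P[m]; 
    if len(Q)<5: return None
    rc=cv2.minAreaRect(Q[:,:2].astype(np.float32))
    return len(Q),np.round(Q.mean(0),1),[np.round(x,1) for x in rc]
E
python3 - <<'E'
from h import *
for n in ["top","side"]:
    c=capture(n); P=cloud(c)
    for nm,xy,a,b in [("p1",(447,252),40,65),("p2",(445,-20),40,65),("panL",(652,205),80,105),("panR",(640,-32),80,105),("shaft",(518,-250),97,120),("motor",(518,-250),50,150)]:
        print(n,nm,topfit(P,xy,a,b,70 if nm[:3]=="pan" or nm=="motor" else 30))
    print(np.round(px2w(c,*( (264,280) if n=="top" else (228,331)),z=50)))
c=capture("wrist"); print(np.round(-np.array(c["R"]).T@c["t"]),np.array(c["R"]).round(2).tolist(),c["camera_matrix"].round().tolist())
E
```

```text
top p1 (136, array([449.1, 246.2,  49.2]), [array([449.2, 246.9]), array([31.8, 32.6]), np.float64(18.6)])
top p2 (131, array([447.5, -17.3,  49.7]), [array([447.5, -17.4]), array([31.7, 31.7]), np.float64(24.0)])
top panL (1275, array([656.6, 202. ,  92.3]), [array([657.1, 201.9]), array([113.8, 114. ]), np.float64(16.8)])
top panR (1288, array([638.8, -26.8,  92.2]), [array([638.8, -26.8]), array([114.2, 113.1]), np.float64(2.1)])
top shaft (40, array([ 513.7, -253.9,  104.5]), [array([ 514.3, -254.5]), array([15.9, 16.1]), np.float64(77.9)])
top motor (1074, array([ 509.4, -258.2,   76. ]), [array([ 510.5, -264.5]), array([106. ,  84.7]), np.float64(68.3)])
[447. -20.  50.]
side p1 (223, array([451.7, 249.5,  48.5]), [array([452. , 247.1]), array([32.4, 34.3]), np.float64(18.2)])
side p2 (145, array([450.3, -13.9,  48.2]), [array([449.8, -16.4]), array([33.7, 33.6]), np.float64(25.5)])
side panL (1737, array([659. , 205.2,  91.7]), [array([659.8, 202.7]), array([113. , 115.8]), np.float64(8.6)])
side panR (1107, array([641.3, -23.6,  91.4]), [array([641.9, -25.2]), array([111.3, 114.8]), np.float64(7.1)])
side shaft (33, array([ 517. , -250.6,  103.3]), [array([ 517.5, -252.6]), array([16.1, 16.2]), np.float64(79.5)])
side motor (739, array([ 514.3, -241.8,   73.5]), [array([ 513. , -262.1]), array([112.9,  84.9]), np.float64(68.6)])
[454.   2.  50.]
[138. 512. 374.] [[0.4, 0.92, -0.0], [0.87, -0.38, 0.3], [0.28, -0.12, -0.95]] [[303.0, 0.0, 277.0], [0.0, 303.0, 208.0], [0.0, 0.0, 1.0]]
```

```bash
python3 -m jog '[[[20,-20,-8],[0,0,-5],0],[[50,-49,-20],[0,0,-12],0],[[80,-78,-33],[0,0,-19],0],[[110,-107,-46],[0,0,-26],0],[[140,-136,-59],[0,0,-33],0],[[170,-165,-72],[0,0,-40],0],[[200,-194,-85],[0,0,-46],0],[[225,-219,-98],[0,0,-48],0]]' 60
python3 - <<'E'
from h import *
c=capture("wrist"); cv2.imwrite("pics/w1.png",c["color"]); P=cloud(c)
print(topfit(P,(450.5,247),42,60,35)); s=sensors.sense(); print(s["eef_pos"],s["ee_rot"],s["joints"])
E
```

```text
time_s: 2.02
eef_pos: [430.7, 266.0, 152.8]
ee_rot: [0.0, 0.587, 0.81, 0.0]
force: [1.0, 1.6, 0.6]
grip_width: 1.0
(1472, array([449.5, 247.7,  49.3]), [array([450.2, 246.4]), array([31.8, 32.6]), np.float64(18.0)])
[434.05114884 261.52165052 150.07775837] [ 3.85881142e-04  5.88201486e-01  8.08713490e-01 -1.16392957e-03] [ 3.11663128e-01  3.75846223e-01  1.68405318e+00 -2.25880027e-03
  1.08312000e+00 -4.06024811e-04]
```

View pics/w1.png

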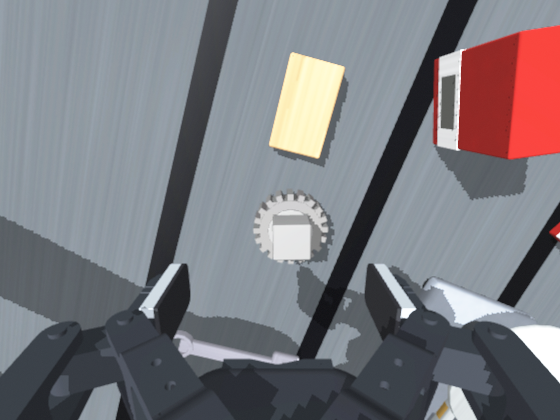

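Wrist view: the grey pinion is at (292,235), boss square to the jaws, and it agrees with the other views within 2 mm. Descend and grasp.

```bash
python3 -m jog '[[[5,-5,-10],[0,0,0],0],[[11,-11,-25],[0,0,0.3],0],[[15.5,-15.5,-45],[0,0,0.3],0],[[15.5,-15.5,-68],[0,0,0.3],0],[[15.5,-15.5,-88],[0,0,0.3],0],[[15.5,-15.5,-101],[0,0,0.3],0],[[15.5,-15.5,-107],[0,0,0.3],0],[[15.5,-15.5,-107],[0,0,0.3],0]]' 60
python3 -m jog '[[[0,0,0],[0,0,0],0.3],[[0,0,0],[0,0,0],1],[[0,0,0],[0,0,0],1],[[0,0,0],[0,0,0],1],[[0,0,0],[0,0,0],1],[[0,0,0],[0,0,0],1],[[0,0,0],[0,0,0],1],[[0,0,0],[0,0,0],1]]' 60
```

```text
time_s: 2.73
eef_pos: [444.0, 252.4, 44.9]
ee_rot: [-0.001, 0.582, 0.813, -0.001]
force: [-0.3, -0.4, 0.4]
grip_width: 1.004
time_s: 3.4
eef_pos: [445.6, 252.4, 46.9]
ee_rot: [0.001, 0.582, 0.813, 0.001]
force: [0.0, 0.4, 5.0]
grip_width: 0.362
```

```bash
python3 -m jog '[[[0,0,0],[0,0,0],0],[[0,0,0],[0,0,0],0],[[0,0,0],[0,0,0],0],[[0,0,0],[0,0,0],0],[[0,0,0],[0,0,0],0],[[0,0,0],[0,0,0],0],[[0,0,0],[0,0,0],0],[[0,0,0],[0,0,0],0]]' 60
python3 - <<'E'
from h import *
c=capture("wrist"); P=cloud(c)
s=sensors.sense(); print(s["eef_pos"],s["ee_rot"],s["force"],s["grip_width"])
for n in ["top","side","wrist"]: print(n,topfit(cloud(capture(n)),(450,247),42,54,30))
E
```

```text
time_s: 4.07
eef_pos: [444.9, 252.1, 45.9]
ee_rot: [-0.0, 0.582, 0.813, -0.0]
force: [0.4, 0.2, -1.0]
grip_width: 1.0
[444.86599483 252.07429     45.93169083] [-9.73936261e-06  5.82393288e-01  8.12907164e-01 -8.98653904e-06] [-0.17424787 -0.38957652  0.15487477] 0.9986198886538902
top None
side (203, array([449.1, 248.8,  48.9]), [array([450., 246.]), array([32.2, 34.8]), np.float64(18.4)])
wrist (4377, array([447.1, 247.8,  49.2]), [array([447.9, 245.4]), array([32.1, 32.9]), np.float64(18.9)])
```

```bash
python3 -m jog '[[[1,-3,-1],[0,0,0],0],[[2.4,-6.5,-3],[0,0,0],0],[[2.4,-6.5,-3],[0,0,0],0],[[2.4,-6.5,-3],[0,0,0],1],[[2.4,-6.5,-3],[0,0,0],1],[[2.4,-6.5,-3],[0,0,0],1],[[2.4,-6.5,-3],[0,0,0],1],[[2.4,-6.5,-3],[0,0,0],1]]' 60
python3 -m jog '[[[0,0,0],[0,0,0],1],[[0,0,0],[0,0,0],1],[[0,0,0],[0,0,0],1],[[0,0,5],[0,0,0],1],[[0,0,15],[0,0,0],1],[[0,0,30],[0,0,0],1],[[0,0,45],[0,0,0],1],[[0,0,45],[0,0,0],1]]' 60
python3 - <<'E'
from h import *
c=capture("wrist"); cv2.imwrite("pics/w2.png",c["color"])
s=sensors.sense(); print(s["eef_pos"],s["ee_rot"],s["force"],s["grip_width"])
for n in ["side","wrist"]: print(n,topfit(cloud(capture(n)),(450,247),82,104,30))
E
```

```text
time_s: 4.93
eef_pos: [447.4, 245.7, 43.2]
ee_rot: [0.0, 0.582, 0.813, 0.0]
force: [-0.5, -0.5, -1.5]
grip_width: 0.368
time_s: 5.6
eef_pos: [448.4, 246.0, 90.7]
ee_rot: [0.001, 0.582, 0.813, 0.002]
force: [0.5, 0.9, -2.9]
grip_width: 0.363
[447.83325894 245.74567741  89.14217418] [0.00084114 0.58236905 0.81292345 0.0010241 ] [ 0.13568796  0.14612415 -4.26050961] 0.36163763362927737
side (290, array([448.4, 252. ,  93.9]), [array([449.8, 247.4]), array([57.8, 32.4]), np.float64(22.6)])
wrist (6274, array([446.5, 249.7,  93.8]), [array([448.7, 246.1]), array([55.3, 32.6]), np.float64(19.9)])
```

```bash
python3 -m jog '[[[0,0,20],[0,0,0],1],[[15,-3,45],[0,0,0],1],[[45,-9,65],[0,0,0],1],[[80,-16,71],[0,0,0],1],[[115,-24,71],[0,0,0],1],[[150,-31,71],[0,0,0],1],[[180,-37,71],[0,0,0],1],[[200,-41,71],[0,0,0],1]]' 60
python3 -m jog '[[[7,-2,0],[0,0,0],1],[[10,-3,-3],[0,0,0],1],[[10,-3,-8],[0,0,0],1],[[10,-3,-13],[0,0,0],1],[[10,-3,-16],[0,0,0],1],[[10,-3,-18],[0,0,0],1],[[10,-3,-18],[0,0,0],1],[[10,-3,-18],[0,0,0],1]]' 60
python3 - <<'E'
from h import *
s=sensors.sense(); print(s["eef_pos"],s["ee_rot"],s["force"],s["grip_width"])
E
```

```text
time_s: 6.42
eef_pos: [649.1, 203.3, 156.8]
ee_rot: [-0.001, 0.583, 0.813, -0.001]
force: [0.3, 0.2, -4.3]
grip_width: 0.36
time_s: 7.08
eef_pos: [657.1, 201.8, 141.1]
ee_rot: [0.0, 0.582, 0.813, 0.0]
force: [0.2, -0.3, -2.8]
grip_width: 0.362
[657.05677231 201.78364721 141.10754993] [3.66613875e-05 5.82249833e-01 8.13009919e-01 3.83899658e-05] [ 0.15843074 -0.2638683  -2.84784523] 0.36224956534877967
```

```bash
python3 -m jog '[[[0,0,-2],[0,0,0],1],[[0,0,-4],[0,0,0],1],[[0,0,-5],[0,0,0],1],[[0,0,-6],[0,0,0],1],[[0,0,-7],[0,0,0],1],[[0,0,-8],[0,0,0],1],[[0,0,-9],[0,0,0],1],[[0,0,-9],[0,0,0],1]]' 60
python3 -m jog '[[[0,0,-1],[0,0,0],1],[[0,0,-2],[0,0,0],1],[[0,0,-2.5],[0,0,0],1],[[0,0,-3],[0,0,0],1],[[0,0,-3.5],[0,0,0],1],[[0,0,-4],[0,0,0],1],[[0,0,-4],[0,0,0],1],[[0,0,-4],[0,0,0],1]]' 60
python3 - <<'E'
from h import *
s=sensors.sense(); print(s["eef_pos"],s["force"])
P=cloud(capture("side")); print(topfit(P,(640,-26),70,115,60)); print(topfit(P,(658,202),70,100,60))
E
```

```text
time_s: 7.75
eef_pos: [657.2, 201.6, 131.7]
ee_rot: [-0.0, 0.582, 0.813, -0.0]
force: [0.5, -0.2, -4.3]
grip_width: 0.358
time_s: 8.42
eef_pos: [657.2, 201.6, 127.9]
ee_rot: [-0.0, 0.582, 0.813, -0.0]
force: [0.1, 0.1, -4.1]
grip_width: 0.362
[657.2421166  201.55233095 127.87079205] [ 0.05171399  0.11279581 -4.08193212]
(176, array([620.7,  14.6,  98.5]), [array([618.4,  14.5]), array([80.1, 22.9]), np.float64(25.7)])
(1047, array([655.7, 220.1,  85.3]), [array([658.1, 208. ]), array([114.6, 103.4]), np.float64(17.5)])
```

```bash
python3 -m jog '[[[0,0,-0.5],[0,0,0],1],[[0,0,-1],[0,0,0],1],[[0,0,-1.5],[0,0,0],1],[[0,0,-2],[0,0,0],1],[[0,0,-2.3],[0,0,0],1],[[0,0,-2.3],[0,0,0],1],[[0,0,-2.3],[0,0,0],1],[[0,0,-2.3],[0,0,0],1]]' 60
```

```text
time_s: 9.13
eef_pos: [657.3, 201.6, 126.0]
ee_rot: [0.0, 0.582, 0.813, 0.0]
force: [-0.2, -0.6, 0.9]
grip_width: 0.362
```

```bash
python3 -m jog '[[[0,0,0],[0,0,0],0.4],[[0,0,0],[0,0,0],0],[[0,0,0],[0,0,0],0],[[0,0,0],[0,0,0],0],[[0,0,0],[0,0,0],0],[[0,0,10],[0,0,0],0],[[0,0,30],[0,0,0],0],[[0,0,55],[0,0,0],0]]' 60
python3 -m jog '[[[-15,-5,15],[0,0,1],0],[[-40,-25,25],[0,0,2],0],[[-65,-55,30],[0,0,3],0],[[-90,-85,30],[0,0,4],0],[[-115,-115,25],[0,0,5],0],[[-135,-140,10],[0,0,5.5],0],[[-155,-165,-5],[0,0,5.5],0],[[-170,-185,-20],[0,0,5.5],0]]' 60
python3 -m jog '[[[-15,-13,-5],[0,0,0],0],[[-30,-25,-8],[0,0,0],0],[[-40,-34,-10],[0,0,0],0],[[-40,-34,-10],[0,0,0],0],[[-40,-34,-10],[0,0,0],0],[[-40,-34,-10],[0,0,0],0],[[-40,-34,-10],[0,0,0],0],[[-40,-34,-10],[0,0,0],0]]' 60
python3 - <<'E'
from h import *
s=sensors.sense(); print(s["eef_pos"],s["ee_rot"],s["force"])
for n in ["top","side"]:
    P=cloud(capture(n)); print(topfit(P,(657,202),120,150,40),topfit(P,(658,202),75,100,60),topfit(P,(640,-26),90,115,60))
P=cloud(capture("wrist")); print(topfit(P,(448.5,-17),42,60,35))
E
```

```text
time_s: 9.8
eef_pos: [656.7, 201.5, 180.6]
ee_rot: [-0.001, 0.582, 0.813, -0.001]
force: [0.5, 0.7, 0.6]
grip_width: 1.0
time_s: 10.47
eef_pos: [486.0, 15.3, 161.2]
ee_rot: [0.001, 0.543, 0.84, 0.0]
force: [-0.2, 0.4, -0.0]
grip_width: 0.999
time_s: 11.13
eef_pos: [447.7, -17.0, 150.8]
ee_rot: [0.0, 0.542, 0.84, 0.0]
force: [-0.4, -0.5, 0.4]
grip_width: 1.003
[447.74541821 -17.01689088 150.81324438] [1.92336884e-04 5.42382309e-01 8.40131768e-01 8.15405636e-05] [-0.37904281 -0.4985063   0.42794506]
(147, array([655.4, 201.4, 132. ]), [array([657., 202.]), array([33.8, 32.2]), np.float64(22.2)]) (848, array([653.9, 200.1,  83.5]), [array([657.2, 202.1]), array([115.4, 111.9]), np.float64(0.0)]) (1303, array([638.8, -26.8, 101.4]), [array([639.2, -26.5]), array([113.1, 111.9]), np.float64(0.2)])
(225, array([657.8, 206. , 130.6]), [array([658.7, 203.1]), array([32.5, 33.5]), np.float64(20.8)]) (1118, array([656.5, 217.4,  83.6]), [array([659.6, 203.8]), array([114.3, 111.9]), np.float64(13.4)]) (1117, array([641.2, -23.2, 100.8]), [array([642. , -26.2]), array([114.5, 114.5]), np.float64(80.0)])
(1587, array([447.7, -17.1,  49.4]), [array([448.2, -18.3]), array([31.5, 32.3]), np.float64(24.2)])
```

Pinion 1 stands on the left pan. Grasp pinion 2 (grey, wrist agrees).

```bash
python3 -m jog '[[[0.5,-0.4,-15],[0,0,0],0],[[0.5,-0.4,-35],[0,0,0],0],[[0.5,-0.4,-60],[0,0,0],0],[[0.5,-0.4,-82],[0,0,0],0],[[0.5,-0.4,-98],[0,0,0],0],[[0.5,-0.4,-105],[0,0,0],0],[[0.5,-0.4,-107.8],[0,0,0],0],[[0.5,-0.4,-107.8],[0,0,0],0]]' 60
python3 -m jog '[[[0,0,0],[0,0,0],0.5],[[0,0,0],[0,0,0],1],[[0,0,0],[0,0,0],1],[[0,0,0],[0,0,0],1],[[0,0,0],[0,0,0],1],[[0,0,0],[0,0,0],1],[[0,0,0],[0,0,0],1],[[0,0,0],[0,0,0],1]]' 60
python3 -m jog '[[[0,0,8],[0,0,0],1],[[0,0,25],[0,0,0],1],[[0,0,50],[0,0,0],1],[[0,0,75],[0,0,0],1],[[0,0,100],[0,0,0],1],[[0,0,118],[0,0,0],1],[[0,0,123],[0,0,0],1],[[0,0,123],[0,0,0],1]]' 60
python3 - <<'E'
from h import *
s=sensors.sense(); print(s["eef_pos"],s["ee_rot"],s["force"])
E
```

```text
time_s: 11.95
eef_pos: [447.9, -17.8, 42.9]
ee_rot: [-0.0, 0.543, 0.84, -0.0]
force: [0.5, -0.1, 0.6]
grip_width: 0.999
time_s: 12.62
eef_pos: [448.2, -17.9, 43.5]
ee_rot: [0.001, 0.543, 0.84, 0.0]
force: [-0.8, 0.7, 6.1]
grip_width: 0.364
time_s: 13.28
eef_pos: [447.9, -17.8, 166.7]
ee_rot: [0.001, 0.543, 0.84, 0.0]
force: [0.5, -1.2, -4.8]
grip_width: 0.36
[447.94084694 -17.84675516 166.68730409] [9.12488506e-04 5.42708950e-01 8.39920288e-01 2.69093692e-04] [ 0.46318241 -1.19667416 -4.79942896]
```

```bash
python3 -m jog '[[[15,-1,0],[0,0,0],1],[[40,-2,0],[0,0,0],1],[[75,-3,0],[0,0,0],1],[[110,-4,0],[0,0,0],1],[[145,-6,0],[0,0,0],1],[[172,-7,-2],[0,0,0],1],[[188,-8,-7],[0,0,0],1],[[192,-8.5,-12],[0,0,0],1]]' 60
python3 -m jog '[[[0,0,-2],[0,0,0],1],[[0,0,-4],[0,0,0],1],[[0,0,-5],[0,0,0],1],[[0,0,-6],[0,0,0],1],[[0,0,-7],[0,0,0],1],[[0,0,-8],[0,0,0],1],[[0,0,-8],[0,0,0],1],[[0,0,-8],[0,0,0],1]]' 60
python3 - <<'E'
from h import *
s=sensors.sense(); print(s["eef_pos"],s["ee_rot"],s["force"])
E
```

```text
time_s: 13.95
eef_pos: [640.8, -26.4, 150.7]
ee_rot: [-0.001, 0.543, 0.84, -0.0]
force: [-0.1, 0.2, -4.4]
grip_width: 0.363
time_s: 14.62
eef_pos: [639.7, -26.3, 146.0]
ee_rot: [0.0, 0.543, 0.84, 0.0]
force: [-0.4, 0.6, -4.8]
grip_width: 0.368
[639.69258863 -26.33910009 145.98881359] [7.90764589e-05 5.42727173e-01 8.39909048e-01 3.04450357e-05] [-0.39076959  0.58364037 -4.75797519]
```

```bash
python3 -m jog '[[[0,0,-0.5],[0,0,0],1],[[0,0,-1],[0,0,0],1],[[0,0,-1.5],[0,0,0],1],[[0,0,-2],[0,0,0],1],[[0,0,-2.5],[0,0,0],1],[[0,0,-3],[0,0,0],1],[[0,0,-3],[0,0,0],1],[[0,0,-3],[0,0,0],1]]' 60
```

```text
time_s: 15.28
eef_pos: [639.8, -26.3, 142.9]
ee_rot: [0.0, 0.543, 0.84, 0.0]
force: [-0.6, 0.2, -0.5]
grip_width: 0.36
```

```bash
python3 -m jog '[[[0,0,0],[0,0,0],0.3],[[0,0,0],[0,0,0],0],[[0,0,0],[0,0,0],0],[[0,0,0],[0,0,0],0],[[0,0,0],[0,0,0],0],[[0,0,5],[0,0,0],0],[[0,0,20],[0,0,0],0],[[0,0,40],[0,0,0],0]]' 60
python3 -m jog '[[[-10,0,10],[0,0,0],0],[[-30,0,25],[0,0,0],0],[[-60,5,40],[0,0,0],0],[[-90,10,40],[0,0,0],0],[[-120,15,40],[0,0,0],0],[[-140,20,40],[0,0,0],0],[[-140,20,40],[0,0,0],0],[[-140,20,40],[0,0,0],0]]' 60
python3 -m jog '[[[0,0,0],[0,0,0],0],[[0,0,0],[0,0,0],0],[[0,0,0],[0,0,0],0],[[0,0,0],[0,0,0],0],[[0,0,0],[0,0,0],0],[[0,0,0],[0,0,0],0],[[0,0,0],[0,0,0],0],[[0,0,0],[0,0,0],0]]' 60
python3 -m jog '[[[0,0,0],[0,0,0],0],[[0,0,0],[0,0,0],0],[[0,0,0],[0,0,0],0],[[0,0,0],[0,0,0],0],[[0,0,0],[0,0,0],0],[[0,0,0],[0,0,0],0],[[0,0,0],[0,0,0],0],[[0,0,0],[0,0,0],0]]' 60
python3 - <<'E'
from h import *
for n in ["top","side"]:
    c=capture(n); P=cloud(c); cv2.imwrite(f"pics/{n}1.png",c["color"])
    for xy in [(658,202.5),(640,-26.5)]: print(n,topfit(P,xy,120,165,38),topfit(P,xy,75,107,60))
s=sensors.sense(); print(s["eef_pos"],s["ee_rot"])
E
```

```text
time_s: 15.95
eef_pos: [639.2, -26.2, 182.3]
ee_rot: [-0.001, 0.543, 0.84, -0.0]
force: [-0.4, 0.8, -1.0]
grip_width: 1.002
time_s: 16.62
eef_pos: [499.7, -6.3, 223.8]
ee_rot: [0.001, 0.543, 0.84, 0.0]
force: [0.1, -0.3, 0.2]
grip_width: 0.999
time_s: 17.28
eef_pos: [499.8, -6.3, 222.8]
ee_rot: [-0.0, 0.543, 0.84, -0.0]
force: [0.6, -0.0, -0.7]
grip_width: 0.999
time_s: 17.95
eef_pos: [499.8, -6.3, 222.8]
ee_rot: [-0.0, 0.543, 0.84, -0.0]
force: [-0.3, 0.5, -0.4]
grip_width: 0.998
top (398, array([653.4, 200.1, 134.4]), [array([656.5, 202.1]), array([64.8, 66.7]), np.float64(77.0)]) (819, array([654.4, 200.3, 101.5]), [array([658.3, 202.2]), array([114. , 114.9]), np.float64(0.6)])
top (146, array([638.2, -25.8, 132.8]), [array([638.6, -26. ]), array([32.6, 32.1]), np.float64(25.2)]) (595, array([658.2, -32.7,  88.2]), [array([659.2, -32.4]), array([115. ,  73.2]), np.float64(73.8)])
side (606, array([657.3, 209.7, 133.6]), [array([657.9, 205.9]), array([65.5, 63.1]), np.float64(16.5)]) (1029, array([656.2, 217.2, 100.9]), [array([659.2, 205.2]), array([114.8, 112.3]), np.float64(12.6)])
side (156, array([641.1, -21.1, 130.2]), [array([642. , -24.5]), array([31.8, 35.7]), np.float64(23.4)]) (928, array([638.8, -10.3,  88.4]), [array([641.6, -23.7]), array([112.2, 112.1]), np.float64(8.7)])
[499.75481597  -6.32159515 222.82460455] [-2.08961389e-05  5.42719615e-01  8.39913935e-01 -8.50995733e-06]
```

View pics/side1.png

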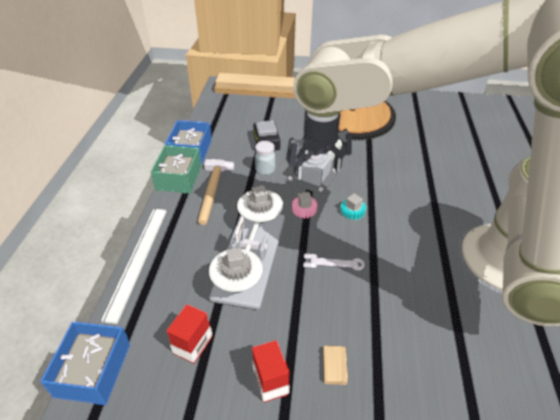

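Side view: pinions at (236,265) and (261,200). The right pan is down at 83 mm and the left is up at 101 mm, so pinion 2 (right) is heavier. Look at the shaft from near before fetching it.

```bash
python3 -m jog '[[[1,-15,-2],[0,0,-4],0],[[3,-45,-6],[0,0,-9],0],[[5,-80,-12],[0,0,-14],0],[[7,-115,-18],[0,0,-20],0],[[9,-150,-26],[0,0,-25],0],[[12,-185,-33],[0,0,-30],0],[[14,-215,-39],[0,0,-35],0],[[16,-240,-43],[0,0,-35.6],0]]' 60
python3 -m jog '[[[0,-3,0],[0,0,0],0],[[0,-7,0],[0,0,0],0],[[0,-7,0],[0,0,0],0],[[0,-7,0],[0,0,0],0],[[0,-7,0],[0,0,0],0],[[0,-7,0],[0,0,0],0],[[0,-7,0],[0,0,0],0],[[0,-7,0],[0,0,0],0]]' 60
python3 - <<'E'
from h import *
s=sensors.sense(); print(s["eef_pos"],s["ee_rot"])
c=capture("wrist"); P=cloud(c); cv2.imwrite("pics/w3.png",cv2.resize(c["color"][80:380,100:500],None,fx=2,fy=2))
for a,b in [(92,101),(92,115),(104.5,115),(82,91)]: print(a,b,topfit(P,(516,-253.5),a,b,30))
for q in ["seat","shaft_top"]:
    for r in place_of(c,q)[:2]: print(q,r, px2w(c,*r["centre"],z=88 if q=="seat" else 106))
E
```

```text
time_s: 18.72
eef_pos: [515.4, -248.5, 179.0]
ee_rot: [-0.0, 0.775, 0.632, -0.0]
force: [-0.7, 0.3, 0.8]
grip_width: 0.993
time_s: 19.38
eef_pos: [515.9, -252.9, 180.0]
ee_rot: [0.0, 0.773, 0.634, 0.0]
force: [-0.1, -0.3, 1.1]
grip_width: 1.0
[ 515.85077535 -252.9196001   179.99474133] [7.42581223e-05 7.73299826e-01 6.34040514e-01 2.52610147e-05]
92 101 (126, array([ 516.2, -250.3,   96. ]), [array([ 515.9, -253.6]), array([11.9, 18.8]), np.float64(79.4)])
92 115 (599, array([ 515.8, -253.9,  103.1]), [array([ 515.5, -255.6]), array([16. , 18.8]), np.float64(79.1)])
104.5 115 (312, array([ 515.4, -255.7,  105.7]), [array([ 515.5, -255.6]), array([14.7, 13.6]), np.float64(79.3)])
82 91 (1524, array([ 516.1, -252.2,   87.2]), [array([ 516., -254.]), array([52.4, 59.4]), np.float64(65.4)])
seat {'centre': [225.4, 275.7], 'p': 0.6} [ 513.57657978 -258.52038588   88.        ]
shaft_top {'centre': [232.9, 279.7], 'p': 0.81} [ 516.67198359 -257.87170302  106.        ]
```

View pics/w3.png

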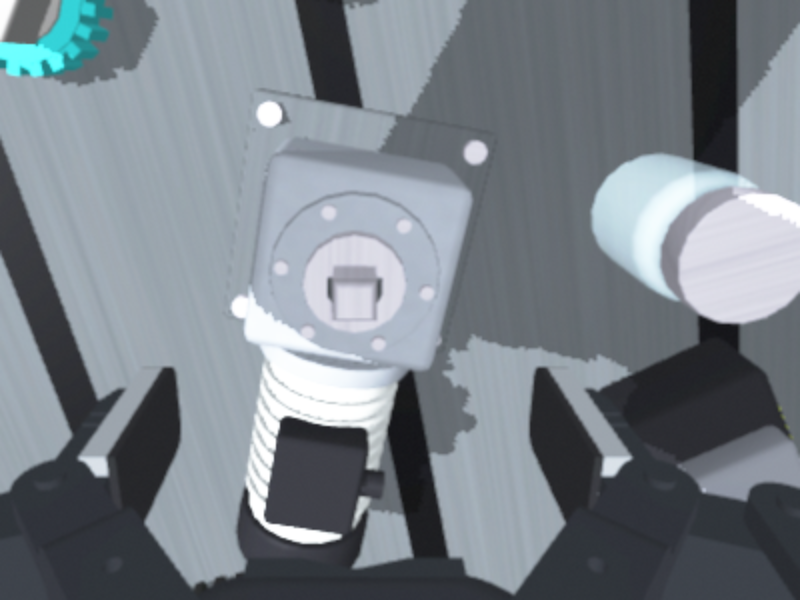

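Wrist crop: the shaft top is at (355,300) in the crop, centred on the collar, its sides parallel to the jaws (about −10.7°). Shaft axis estimate is (515.3, −254.8). Now fetch the heavier pinion.

```bash
python3 -m jog '[[[8,14,5],[0,0,5],0],[[25,45,10],[0,0,10],0],[[42,77,10],[0,0,15],0],[[60,110,10],[0,0,20],0],[[78,142,10],[0,0,25],0],[[95,174,8],[0,0,30],0],[[110,200,4],[0,0,34],0],[[120,218,0],[0,0,35.5],0]]' 60
python3 -m jog '[[[3,6,0],[0,0,0],0],[[4,8.5,0],[0,0,0],0],[[4,8.5,0],[0,0,0],0],[[4,8.5,0],[0,0,0],0],[[4,8.5,0],[0,0,0],0],[[4,8.5,0],[0,0,0],0],[[4,8.5,0],[0,0,0],0],[[4,8.5,0],[0,0,0],0]]' 60
python3 - <<'E'
from h import *
s=sensors.sense(); print(s["eef_pos"],s["ee_rot"])
c=capture("wrist"); P=cloud(c)
print(topfit(P,(640,-26.5),125,145,30),topfit(P,(640,-26.5),75,92,60))
E
```

```text
time_s: 20.2
eef_pos: [636.7, -32.5, 179.7]
ee_rot: [0.0, 0.541, 0.841, 0.0]
force: [-0.2, -1.2, 0.6]
grip_width: 1.004
time_s: 20.87
eef_pos: [639.7, -27.3, 180.0]
ee_rot: [0.0, 0.544, 0.839, 0.0]
force: [0.0, 1.0, 0.4]
grip_width: 1.005
[639.6703172  -27.30172513 179.98759363] [7.68436661e-05 5.43759565e-01 8.39241044e-01 5.24122179e-06]
(2528, array([639.3, -25.1, 132.1]), [array([640. , -26.8]), array([31.9, 32.5]), np.float64(24.1)]) (9685, array([636.1, -19.6,  82.6]), [array([640.3, -27.9]), array([114.9, 114.9]), np.float64(67.3)])
```

```bash
python3 -m jog '[[[0.2,0.7,-8],[0,0,0],0],[[0.2,0.7,-20],[0,0,0],0],[[0.2,0.7,-34],[0,0,0],0],[[0.2,0.7,-45],[0,0,0],0],[[0.2,0.7,-51],[0,0,0],0],[[0.2,0.7,-54],[0,0,0],0],[[0.2,0.7,-54],[0,0,0],0],[[0.2,0.7,-54],[0,0,0],0]]' 60
python3 -m jog '[[[0,0,0],[0,0,0],0.5],[[0,0,0],[0,0,0],1],[[0,0,0],[0,0,0],1],[[0,0,0],[0,0,0],1],[[0,0,0],[0,0,0],1],[[0,0,0],[0,0,0],1],[[0,0,0],[0,0,0],1],[[0,0,0],[0,0,0],1]]' 60
```

```text
time_s: 21.58
eef_pos: [640.2, -26.1, 126.2]
ee_rot: [0.0, 0.543, 0.839, 0.0]
force: [-0.5, 0.9, 0.2]
grip_width: 1.001
time_s: 22.25
eef_pos: [640.0, -26.1, 126.3]
ee_rot: [0.0, 0.543, 0.839, 0.0]
force: [-2.7, -0.2, 6.0]
grip_width: 0.363
```

```bash
python3 -m jog '[[[0,0,2],[0,0,0],1],[[0,0,5],[0,0,0],1],[[0,0,9],[0,0,0],1],[[0,0,14],[0,0,0],1],[[0,0,20],[0,0,0],1],[[0,0,28],[0,0,0],1],[[0,0,38],[0,0,0],1],[[0,0,45],[0,0,0],1]]' 60
python3 -m jog '[[[-5,-8,2],[0,0,-3],1],[[-20,-35,2],[0,0,-8],1],[[-37,-67,2],[0,0,-13],1],[[-54,-99,2],[0,0,-18],1],[[-71,-131,2],[0,0,-23],1],[[-88,-163,2],[0,0,-28],1],[[-103,-191,0],[0,0,-33],1],[[-115,-212,-2],[0,0,-35],1]]' 60
python3 -m jog '[[[-6,-10,0],[0,0,0],1],[[-9,-16,0],[0,0,0],1],[[-9.5,-17,0],[0,0,0],1],[[-9.5,-17,0],[0,0,0],1],[[-9.5,-17,0],[0,0,0],1],[[-9.5,-17,0],[0,0,0],1],[[-9.5,-17,0],[0,0,0],1],[[-9.5,-17,0],[0,0,0],1]]' 60
python3 - <<'E'
from h import *
s=sensors.sense(); print(s["eef_pos"],s["ee_rot"],s["force"])
for n in ["top","side"]:
    P=cloud(capture(n)); print(topfit(P,(657.5,202),115,140,40),topfit(P,(658,202),75,110,60),topfit(P,(640,-26),90,115,60))
E
```

```text
time_s: 22.92
eef_pos: [640.0, -26.1, 172.2]
ee_rot: [0.0, 0.543, 0.839, 0.0]
force: [-0.3, -0.0, -3.6]
grip_width: 0.366
time_s: 23.58
eef_pos: [523.7, -240.4, 169.6]
ee_rot: [0.0, 0.773, 0.635, -0.0]
force: [-0.5, 0.5, -3.6]
grip_width: 0.363
time_s: 24.25
eef_pos: [515.8, -254.6, 168.9]
ee_rot: [-0.0, 0.77, 0.638, 0.0]
force: [-0.2, 0.6, -4.8]
grip_width: 0.36
[ 515.7631435  -254.56627484  168.85416201] [-2.80204902e-05  7.70404971e-01  6.37554843e-01  3.80482601e-05] [-0.19957223  0.60064626 -4.83638316]
(156, array([654.7, 200.9, 131.4]), [array([656.3, 202.1]), array([33.4, 32.4]), np.float64(18.7)]) (1084, array([653.6, 199.9,  88.4]), [array([657.4, 202.2]), array([113.7, 112.7]), np.float64(46.1)]) (1303, array([638.8, -26.8, 101.4]), [array([639.7, -26.7]), array([112.9, 112.2]), np.float64(1.0)])
(246, array([657.6, 207. , 129.4]), [array([658.9, 202.5]), array([31.9, 34.3]), np.float64(19.1)]) (1469, array([656.4, 216. ,  88.6]), [array([659.2, 205.7]), array([114.3, 111.3]), np.float64(13.3)]) (1121, array([641.4, -23.3, 100.8]), [array([643. , -26.3]), array([112.9, 115.3]), np.float64(7.0)])
```

```bash
python3 -m jog '[[[-0.4,-0.2,-3],[0,0,0],1],[[-0.4,-0.2,-7],[0,0,0],1],[[-0.4,-0.2,-11],[0,0,0],1],[[-0.4,-0.2,-14],[0,0,0],1],[[-0.4,-0.2,-16],[0,0,0],1],[[-0.4,-0.2,-17.5],[0,0,0],1],[[-0.4,-0.2,-18.5],[0,0,0],1],[[-0.4,-0.2,-18.5],[0,0,0],1]]' 60
python3 -m jog '[[[0,0,-1],[0,0,0],1],[[0,0,-2],[0,0,0],1],[[0,0,-3],[0,0,0],1],[[0,0,-4],[0,0,0],1],[[0,0,-4.5],[0,0,0],1],[[0,0,-5],[0,0,0],1],[[0,0,-5],[0,0,0],1],[[0,0,-5],[0,0,0],1]]' 60
```

```text
time_s: 25.02
eef_pos: [515.0, -255.3, 150.1]
ee_rot: [-0.0, 0.771, 0.637, -0.0]
force: [-0.1, -0.6, -3.6]
grip_width: 0.365
time_s: 25.68
eef_pos: [515.1, -255.3, 145.3]
ee_rot: [-0.0, 0.771, 0.637, -0.0]
force: [0.2, -0.2, -3.9]
grip_width: 0.362
```

```bash
python3 -m jog '[[[0,0,-0.5],[0,0,0],1],[[0,0,-1],[0,0,0],1],[[0,0,-1.5],[0,0,0],1],[[0,0,-2],[0,0,0],1],[[0,0,-2.5],[0,0,0],1],[[0,0,-3],[0,0,0],1],[[0,0,-3],[0,0,0],1],[[0,0,-3],[0,0,0],1]]' 60
```

```text
time_s: 26.35
eef_pos: [515.0, -255.3, 142.3]
ee_rot: [-0.0, 0.771, 0.637, -0.0]
force: [-0.9, 0.9, -3.8]
grip_width: 0.361
```

```bash
python3 -m jog '[[[0,0,-0.5],[0,0,0],1],[[0,0,-1],[0,0,0],1],[[0,0,-2],[0,0,0],1],[[0,0,-3],[0,0,0],1],[[0,0,-4],[0,0,0],1],[[0,0,-4.5],[0,0,0],1],[[0,0,-4.5],[0,0,0],1],[[0,0,-4.5],[0,0,0],1]]' 60
python3 -m jog '[[[0,0,-0.3],[0,0,0],1],[[0,0,-0.6],[0,0,0],1],[[0,0,-0.9],[0,0,0],1],[[0,0,-1.2],[0,0,0],1],[[0,0,-1.5],[0,0,0],1],[[0,0,-1.8],[0,0,0],1],[[0,0,-2],[0,0,0],1],[[0,0,-2],[0,0,0],1]]' 60
```

```text
time_s: 27.02
eef_pos: [515.1, -255.3, 137.8]
ee_rot: [-0.0, 0.771, 0.637, 0.0]
force: [-0.0, -1.0, -4.5]
grip_width: 0.364
time_s: 27.68
eef_pos: [515.2, -255.4, 136.0]
ee_rot: [0.0, 0.771, 0.637, 0.0]
force: [0.4, -1.1, -2.6]
grip_width: 0.364
```

Catches are starting to engage. Press on in small steps.

```bash
python3 -m jog '[[[0,0,-0.3],[0,0,0],1],[[0,0,-0.6],[0,0,0],1],[[0,0,-0.9],[0,0,0],1],[[0,0,-1.2],[0,0,0],1],[[0,0,-1.5],[0,0,0],1],[[0,0,-1.8],[0,0,0],1],[[0,0,-2],[0,0,0],1],[[0,0,-2],[0,0,0],1]]' 60
```

```text
time_s: 28.35
eef_pos: [515.1, -255.4, 133.9]
ee_rot: [0.0, 0.771, 0.637, 0.0]
force: [0.9, 0.4, 1.2]
grip_width: 0.365
```

```bash
python3 -m jog '[[[0,0,-0.2],[0,0,0],1],[[0,0,-0.4],[0,0,0],1],[[0,0,-0.6],[0,0,0],1],[[0,0,-0.8],[0,0,0],1],[[0,0,-1],[0,0,0],1],[[0,0,-1.2],[0,0,0],1],[[0,0,-1.3],[0,0,0],1],[[0,0,-1.3],[0,0,0],1]]' 60
```

```text
time_s: 29.02
eef_pos: [515.1, -255.3, 132.6]
ee_rot: [0.0, 0.771, 0.637, 0.0]
force: [0.1, 0.4, 2.6]
grip_width: 0.363
```

```bash
python3 -m jog '[[[0,0,-0.2],[0,0,0],1],[[0,0,-0.4],[0,0,0],1],[[0,0,-0.6],[0,0,0],1],[[0,0,-0.8],[0,0,0],1],[[0,0,-0.9],[0,0,0],1],[[0,0,-0.9],[0,0,0],1],[[0,0,-0.9],[0,0,0],1],[[0,0,-0.9],[0,0,0],1]]' 60
```

```text
time_s: 29.68
eef_pos: [515.0, -255.2, 131.6]
ee_rot: [-0.0, 0.771, 0.637, 0.0]
force: [0.5, -0.0, 0.5]
grip_width: 0.362
```

```bash
python3 -m jog '[[[0,0,-0.1],[0,0,0],1],[[0,0,-0.2],[0,0,0],1],[[0,0,-0.3],[0,0,0],1],[[0,0,-0.3],[0,0,0],1],[[0,0,-0.3],[0,0,0],1],[[0,0,-0.3],[0,0,0],1],[[0,0,-0.3],[0,0,0],1],[[0,0,-0.3],[0,0,0],1]]' 60
```

```text
time_s: 30.35
eef_pos: [515.0, -255.3, 131.6]
ee_rot: [-0.0, 0.771, 0.637, -0.0]
force: [-2.0, 1.1, 5.1]
grip_width: 0.361
```

```bash
python3 -m jog '[[[0,0,-0.1],[0,0,0],1],[[0,0,-0.2],[0,0,0],1],[[0,0,-0.2],[0,0,0],1],[[0,0,-0.2],[0,0,0],1],[[0,0,-0.2],[0,0,0],1],[[0,0,-0.2],[0,0,0],1],[[0,0,-0.2],[0,0,0],1],[[0,0,-0.2],[0,0,0],1]]' 60
python3 - <<'E'
from h import *
for n in ["top","side"]:
    c=capture(n); P=cloud(c); print(n,topfit(P,(515.2,-255),128,150,30),topfit(P,(515.2,-255),105,113,40))
cv2.imwrite("pics/s4.png",cv2.resize(capture("side")["color"][90:240,230:400],None,fx=4,fy=4))
E
```

```text
time_s: 31.02
eef_pos: [515.0, -255.3, 131.5]
ee_rot: [0.0, 0.771, 0.637, -0.0]
force: [-1.8, 1.2, 5.8]
grip_width: 0.364
top None None
side (159, array([ 516.5, -248.1,  136.8]), [array([ 516.4, -250.7]), array([36.3, 55.3]), np.float64(64.9)]) (130, array([ 517.1, -239. ,  109.1]), [array([ 514.6, -242.1]), array([67.1, 47.4]), np.float64(7.6)])
```

View pics/s4.png

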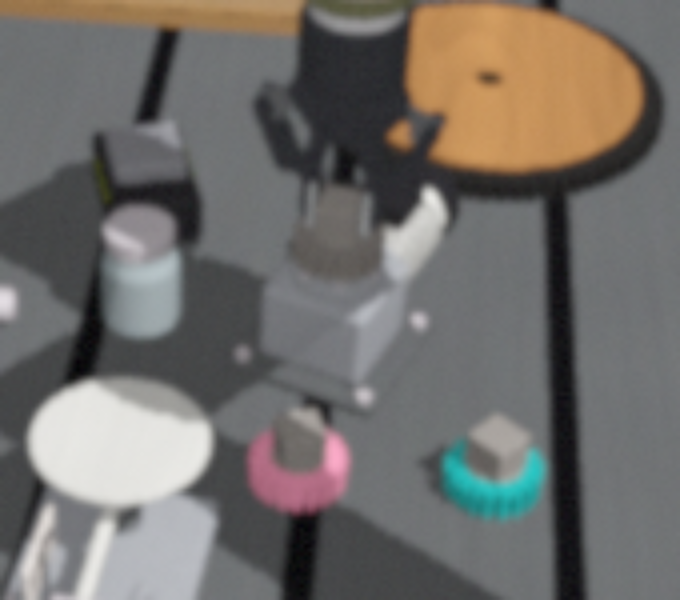

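The side crop shows the pinion on the gearbox at (340,240), wheel down on the collar; the z reading has stalled at 131.5. Release, back off and check.

```bash
python3 -m jog '[[[0,0,0.3],[0,0,0],1],[[0,0,0.3],[0,0,0],0.3],[[0,0,0.3],[0,0,0],0],[[0,0,0.3],[0,0,0],0],[[0,0,0.3],[0,0,0],0],[[0,0,0.3],[0,0,0],0],[[0,0,0.3],[0,0,0],0],[[0,0,5],[0,0,0],0]]' 60
python3 -m jog '[[[0,0,15],[0,0,0],0],[[0,0,35],[0,0,0],0],[[-5,5,60],[0,0,0],0],[[-30,15,85],[0,0,0],0],[[-60,30,95],[0,0,0],0],[[-90,45,95],[0,0,0],0],[[-110,55,95],[0,0,0],0],[[-110,55,95],[0,0,0],0]]' 60
python3 - <<'E'
from h import *
for n in ["top","side","wrist"]:
    c=capture(n); P=cloud(c); print(n,topfit(P,(515.2,-255),128,150,25),topfit(P,(515.2,-255),103,116,40))
    if n=="top": print(topfit(P,(657.5,202),115,140,40)); cv2.imwrite("pics/t5.png",c["color"])
    m=(np.hypot(P[...,0]-515,P[...,1]+255)<14)&(P[...,2]>125); print(np.median(P[m][:,2]) if m.any() else None)
print(sensors.sense()["force"])
E
```

```text
time_s: 31.83
eef_pos: [514.7, -255.1, 135.5]
ee_rot: [-0.001, 0.771, 0.637, -0.0]
force: [-0.3, -0.2, -0.1]
grip_width: 0.997
time_s: 32.5
eef_pos: [402.6, -198.7, 231.9]
ee_rot: [-0.0, 0.771, 0.637, -0.0]
force: [0.5, -0.7, 0.4]
grip_width: 1.003
top (53, array([ 523.7, -250.1,  136.9]), [array([ 525.6, -253.1]), array([17.1, 34.3]), np.float64(15.5)]) (131, array([ 530.1, -246.1,  109.6]), [array([ 527.3, -254.4]), array([41. , 66.8]), np.float64(0.0)])
(156, array([654.7, 200.9, 131.3]), [array([656. , 201.8]), array([33., 32.]), np.float64(20.1)])
137.615623784911
side (104, array([ 516.7, -250.4,  135.7]), [array([ 517.3, -252.6]), array([34.3, 32.3]), np.float64(80.3)]) (188, array([ 517. , -242.4,  108.9]), [array([ 517. , -246.2]), array([60. , 67.1]), np.float64(88.4)])
136.9606037502403
wrist (1719, array([ 513.6, -253.4,  136.6]), [array([ 514.8, -255.6]), array([32.1, 32.5]), np.float64(79.0)]) (2159, array([ 508.8, -244.4,  109.4]), [array([ 514.1, -254. ]), array([66.9, 64.4]), np.float64(36.8)])
137.7127056609376
[ 1.5593912   0.13115169 -0.39119625]
```

View pics/t5.png

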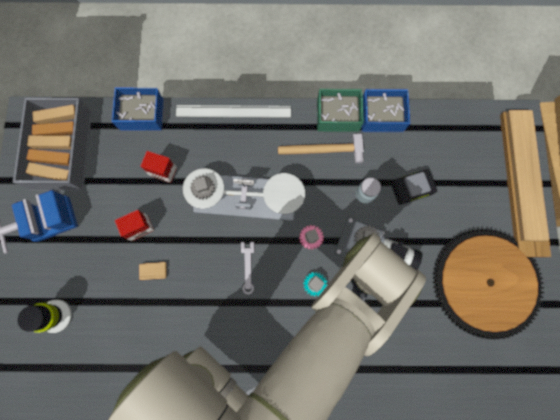

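```bash
python3 -c "
from rig import ctrl
print(ctrl.finish_job())"
```

```text
the job is handed in; nothing more can be done
None
```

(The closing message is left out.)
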